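# Slide the practice plate under the lamp bridge and switch it on

### The job

With the fingertips only, push the oblong practice plate flat along the table, lengthwise under the low lamp bridge, until its front end sits squarely against the stop bar behind the bridge; never pick the plate up or let it tip. Then, and not before, press the lamp's push button on the bridge fully down and let go. Leave everything else on the table where it is.

Things in the scene. Friction and masses are not known exactly. Their poses are not given: they have to be found in the camera images.
- plate: oblong practice plate, 130 mm long (its x axis), 80 mm wide (y), 14 mm thick, white underneath and pale yellow on top, about 0.18 kg, loose and lying flat on the table; origin at the centre of its underside. It starts on the open side of the bridge, up to about 30 degrees askew from the bridge's x axis. It is the only oblong plate (another one is square)
- bridge: low white lamp bridge fixed to the table; origin on the table under the middle of its beam. The plate goes in along its +x axis. Beam 60 mm along x, 144 mm along y, underside 19 mm and top 41 mm above the table; two legs leave a tunnel 100 mm wide (y -50 to +50 mm). With the plate home its centre is over this origin, and 35 mm of it still show in front of the beam
- bridge_stop (a point): middle of the near face of the bridge's stop bar, at table height, at x = +65 mm, y = 0 of the bridge. The bar is 12 mm high and runs along the bridge's y; low side rails, 10 mm high, join it to the legs
- switch_top (a point): centre of the top face of the lamp's round grey push button, 32 mm across, on a solid housing of the bridge (60 x 60 mm, 41 mm high, centred at x = 0, y = +102 mm of the bridge); it is pressed straight down
- switch (a joint): travel of the push button in m: 0 = up, 0.006 = fully down; its spring needs about 4 N and pushes it up again
- spare: square practice plate, 80 x 80 x 14 mm, lying flat; origin at the centre of its underside. Not part of the job
- jar: closed round balm jar, 68 mm across, 50 mm high; origin at the centre of its underside. Not part of the job
- ink: small black ink bottle, 34 mm across, 95 mm high, standing; origin at the centre of its underside. Not part of the job
- cup: white plastic rinse cup, 72 mm across at the rim, 85 mm high, standing; origin at the centre of its underside. Not part of the job
- squeeze: white squeeze bottle with a cap, 58 mm across, 150 mm high, standing; origin at the centre of its underside. Not part of the job
- caps: low steel block 80 x 34 mm with three black ink caps on it, 24 mm high in all; origin at the centre of its underside. Not part of the job
- stick: flat wooden stick 140 x 14 x 4 mm, lying on the table; origin at the centre of its underside. Not part of the job
Things that resemble listed ones, but are neither listed nor needed, are in the scene too. Of the things like the bridge, leave any that is turquoise; of the rest the smaller one is meant.

How it is judged (in metres and radians):
On the way, in this order (a step that is already met when the one before it is completed fails the run):
1. the plate lies home under the bridge, squarely against the stop bar (x of plate in the frame of bridge between -0.006 and 0.006 m and y of plate in the frame of bridge between -0.014 and 0.014 m and angle between the x axis of plate and the x axis of bridge, either way round below 0.08 rad and angle between plate's own z axis and vertical below 0.04 rad and height (world z) of plate below 0.004 m), for 0.2 s.
2. the lamp's button is pressed down (value of joint switch above 0.0045 m), for 0.05 s.
At the end, for the whole second after the job is handed in: The plate lies flat under the bridge with its centre within 6 mm of home along the bridge's x axis and within 14 mm across it, lengthwise within 0.08 rad (either end first), at rest; the button has been pressed at least 4.5 mm after that and is up again (less than 2 mm) (all of step 1 and value of joint switch below 0.002 m and linear speed of plate below 0.01 m/s); the robot touches nothing.
It fails at once if the plate is lifted off the table or tipped (height (world z) of plate above 0.008 m or angle between plate's own z axis and vertical above 0.12 rad).
It fails at once if the button is pressed before the plate is home (value of joint switch above 0.0035 m and x of plate in the frame of bridge below -0.012 m).
It fails at once if another thing on the table is shifted by more than 20 mm, or knocked over (distance of any of spare, jar, ink, cup, squeeze, caps, stick from where it was at the start of the episode above 0.02 m or angle between any of jar, ink, cup, squeeze's own z axis and vertical above 0.4 rad).
It also fails if it takes over 72 s, if anything falls off the work surface, if the arm or the gripper's body presses on something with over 40 N, if the wrist force passes 120 N, or if a joint passes its speed limit or range.

### The arm

A 6-joint arm with a two-finger parallel gripper is mounted at the origin on the work surface. World frame = base frame: x ahead of the robot, y to its left, z up, the work surface at z = 0. Lengths are in mm, angles in rad, forces in N, time in s.
With the tool pointing down it reaches from about 425 to 950 mm from the base axis. Payload 14.7 kg.
Tool frame: the origin (TCP) lies at the very end of the fingers, on their centre line; the grasp point (between the pads) lies 19 mm behind it; z points along the fingers, x is the direction in which the jaws open and shut, and the axes are right-handed (so a half turn about z gives the same grasp; the last joint's range is limited). The gripper opens to 85 mm and grips with 20 to 120 N. Pads are 22 mm wide; open, the fingers measure 114 mm over their backs; the gripper's body (76 mm by 85 mm) begins 54 mm behind the grasp point. The pads swing forward as they close: fully open they stand 13 mm farther back than shut.
Start: joints at [1.132, 0.48, 1.596, -0, 1.065, -0.047], TCP at [248.18, 600.749, 231.297] pointing down, gripper open.
Joint ranges: [-2.75, 2.75], [-0.82, 2.05], [0.23, 2.67], [-1.56, 4.7], [0.09, 2.69], [-2.92, 2.92]. Speed limits (rad/s): [1.89, 1.89, 2.39, 3.01, 3.01, 3.01].

### API

Orientations are given as a rotation vector (axis times angle).
In Python, from cell import arm gives the robot as it stands. The module is installed in compiled form; this text tells all that it offers.
- The arm moves only by the tool drive_tool, never from a script. Its argument "steps" is a list of rows, each a list of 7 numbers: the turn, a rotation vector about the tool's x, y, z in rad, then the shift along the tool's x, y, z in cm, then the finger opening in cm, from 0 to 8.54. A call has 1 to 12 rows; each row shifts and turns the commanded pose from where the row before left it, along the tool's axes as they then stand; what a row does not reach is not made up. A row lasts 1/12 s, in which the tool goes at most 41.7 mm and 7.16 degrees, less where a joint would pass 70% of its speed; a pose out of reach is approached as far as the arm can. A call with a gripper value outside its range is refused whole. The fingers move at their own pace and stop on an object; the grip force is fixed at half the most. Time passes only in rows, so rows that do not move let the fingers close. It gives the time, the measured TCP pose, the force and the opening at its end, in the units of the state.
- arm.observe(): the state, without advancing time (a new reading comes with each control period).
- arm.capture(name): name is "scene" or "top" or "wrist"; returns a dict with "image" (400x640x3 uint8, blue, green, red), "range_z" (400x640 float32, mm along the optical axis (not along the pixel's ray), 0 where there is no reading), "camera_matrix" (3x3 intrinsics, pixels), "T" (4x4, takes a point from camera to world coordinates). Camera axes: x right, y down, z forward; pixel columns grow to the right and rows downward; lengths in mm; the calibration is good to about 2 mm. A picture is of the moment at which its call begins.
- arm.sign_off(): hands the job in, once; it reports no verdict.
Trained networks look in the newest picture that a camera, given by its name, has taken for a name from the list of things; names that differ only in an ending like _2 or _b are one class to them, and where a whole thing is asked for, a point or a joint stands for the part that bears it (a point fixed in the world has none). Each returns a list of dicts, best first, with "p" (0 to 1); they miss things now and then, are a little off and sometimes report something else, mostly with a low value. They report only what shows in the picture. A call takes as long as a camera call. They do not tell look-alikes from the thing itself.
- arm.trace(camera, query): "region" (400x640 bool, what is visible of it) and "rect" ([centre column, centre row, width, height] in pixels, round what is visible of it).
- arm.pinpoint(camera, query): "centre" ([row, column] in pixels: a listed point, or the origin of a listed thing).
The state is a dict: "clock": time; "joint_pos": joint angles; "joint_velocities": joint speeds; "joint_torque": joint torques, N m; "tcp_pos": TCP position; "ee_rot": TCP orientation; "contact_force": force on the tool from outside, world axes, zero at the start; "ft_torque": the same for the moment, N m; "gripper_width": finger opening in mm.
Only numpy, scipy, OpenCV 4.12 (cv2) and the standard library are available. Lean on these libraries where they do the work, as an engineer would, in place of code of your own. Each camera call takes 0.05 s, during which the arm holds its last target. There are 200 camera calls.

## Working session

There is one attempt and no reset: what is moved stays moved. The work goes in short steps, Python scripts to look and compute and a tool call to move; the robot and the scene stay as the last step left them, time stands still between calls to the robot, and variables do not carry over. Pictures are saved under pics/ and viewed, about 8 in all and at most 12, crops included, and the job is handed in when it is done.

Besides the shell and the picture viewer there is one more tool, called after "Emit:" as name(argument=value, ...), one argument or row to a line, values as JSON. drive_tool: Moves the arm, as the interface text tells. Its arguments: {"type":"object","properties":{"steps":{"type":"array"}},"required":["steps"]}

```bash
mkdir -p pics
cat > h.py <<'E'
import numpy as np, cv2
from cell import arm
def px2w(c,u,v,z=None):
    K=c["camera_matrix"];T=c["T"]
    d=np.array([(u-K[0,2])/K[0,0],(v-K[1,2])/K[1,1],1.])
    if z is None:
        return T[:3,:3]@(d*c["range_z"][int(round(v)),int(round(u))])+T[:3,3]
    r=T[:3,:3]@d; return T[:3,3]+r*(z-T[2,3])/r[2]
def cloud(c):
    K=c["camera_matrix"];T=c["T"];Z=c["range_z"].astype(float)
    v,u=np.indices(Z.shape)
    P=np.stack([(u-K[0,2])/K[0,0]*Z,(v-K[1,2])/K[1,1]*Z,Z],-1)
    P=P@T[:3,:3].T+T[:3,3]; P[Z==0]=np.nan
    return P
E
python3 - <<'E'
from h import *
np.set_printoptions(precision=1,suppress=True)
for n in ["top","scene"]:
    c=arm.capture(n); cv2.imwrite(f"pics/{n}0.png",c["image"])
    print(n,c["T"][:3,3],c["camera_matrix"][0,0])
    for q in ["plate","bridge","bridge_stop","switch_top","spare","jar","ink","cup","squeeze","caps","stick"]:
        for r in arm.pinpoint(n,q)[:3]:
            v,u=r["centre"]; print(q,round(r["p"],2),(int(u),int(v)),px2w(c,u,v,{"switch_top":45}.get(q,0)))
print(arm.observe())
E
```

```text
top [ 434.1   14.3 1050.8] 382.6314798756263
plate 0.79 (327, 186) [525.9 -23.4   0. ]
bridge 0.78 (271, 178) [550.5 130.7   0. ]
bridge 0.76 (406, 122) [ 698.5 -247.7    0. ]
bridge 0.69 (453, 288) [ 239.8 -358.4    0. ]
bridge_stop 0.92 (428, 284) [ 252.  -292.6    0. ]
bridge_stop 0.84 (385, 115) [ 722. -192.    0.]
bridge_stop 0.71 (249, 177) [554.4 190.9   0. ]
switch_top 0.73 (461, 349) [  90.8 -358.2   45. ]
switch_top 0.65 (403, 152) [ 607.6 -227.3   45. ]
switch_top 0.51 (259, 217) [443.5 157.8  45. ]
spare 0.88 (403, 226) [ 410.4 -229.4    0. ]
spare 0.33 (190, 164) [596.3 351.4   0. ]
jar 0.95 (277, 129) [686.6 112.    0. ]
ink 0.48 (216, 189) [524.4 281.    0. ]
cup 0.93 (225, 145) [644.9 256.    0. ]
squeeze 0.98 (200, 217) [449.2 325.1   0. ]
caps 0.87 (315, 124) [698.6   4.8   0. ]
stick 0.78 (191, 163) [599.1 349.2   0. ]
stick 0.22 (223, 144) [649.5 262.3   0. ]
scene [1113.5 -269.3 1034.6] 397.41593647308645
plate 0.59 (315, 216) [522. -16.   0.]
bridge 0.89 (358, 202) [528.9 129.9   0. ]
bridge 0.59 (261, 301) [ 710.3 -254.4    0. ]
bridge_stop 0.77 (283, 298) [ 72
[... 244 characters left out ...]
.2 -230.7    0. ]
spare 0.17 (376, 245) [682.1 109.8   0. ]
jar 0.62 (376, 242) [674.2 114.3   0. ]
ink 0.64 (397, 185) [516.9 274.7   0. ]
cup 0.93 (417, 214) [639.1 276.2   0. ]
squeeze 0.73 (398, 169) [459.4 312.9   0. ]
caps 0.59 (343, 258) [682.3   3.2   0. ]
stick 0.48 (432, 196) [600.1 355.    0. ]
{'clock': 1.2, 'joint_pos': array([ 1.1,  0.5,  1.6,  0. ,  1.1, -0. ]), 'joint_velocities': array([-0.,  0., -0., -0., -0., -0.]), 'joint_torque': array([ -0. , -95. , -43.1,  -0. ,   0. ,   0. ]), 'tcp_pos': array([248.2, 600.8, 231.3]), 'ee_rot': array([ 2.6,  1.7, -0. ]), 'contact_force': array([-0.2,  0.1, -0.1]), 'ft_torque': array([ 0., -0., -0.]), 'gripper_width': 85.29022425592865}
```

```bash
ls pics
```

```text
scene0.png
top0.png
```

View pics/top0.png

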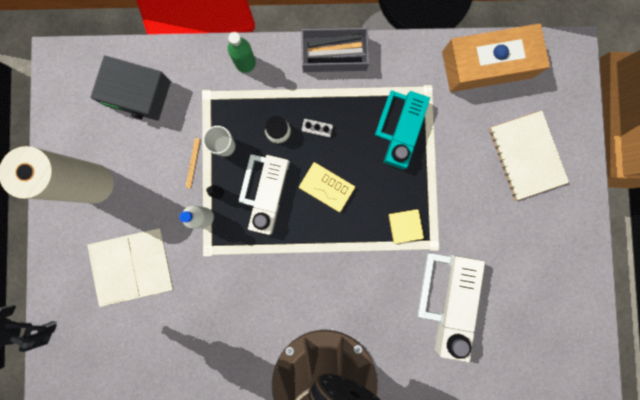

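View pics/scene0.png

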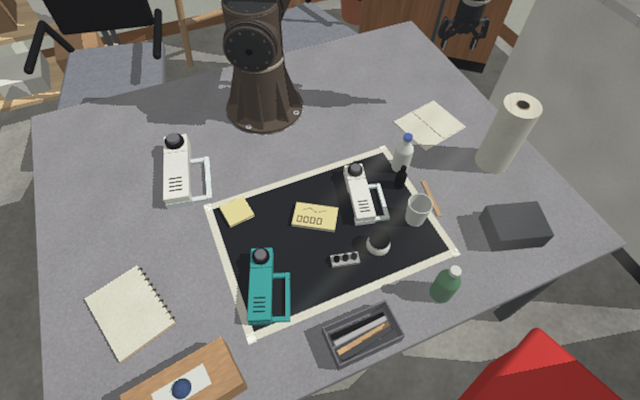

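```bash
cat >> h.py <<'E'
def rect(P,m):
    pts=P[m][:,:2].astype(np.float32); return cv2.minAreaRect(pts)
def yellow(img):
    h=cv2.cvtColor(img,cv2.COLOR_BGR2HSV); return (h[...,0]>18)&(h[...,0]<36)&(h[...,1]>60)&(h[...,2]>120)
E
python3 - <<'E'
from h import *
np.set_printoptions(precision=2,suppress=True)
from scipy.spatial.transform import Rotation as R
c=arm.capture("top");P=cloud(c)
D=lambda x,y,r:np.hypot(P[...,0]-x,P[...,1]-y)<r
m=D(526,-23,85)&(P[...,2]>7)&(P[...,2]<25);print("plate",rect(P,m),m.sum(),np.median(P[m][:,2]))
m=D(526,-23,85)&yellow(c["image"]);print("plate col",rect(P,m),m.sum())
m=D(510,145,150)&(P[...,2]>33)&(P[...,2]<43)&(P[...,1]>70)&(P[...,1]<190);print("bridge",rect(P,m),m.sum())
r,=[r for r in arm.pinpoint("top","bridge") if abs(r["centre"][1]-271)<15][:1]
m=D(526,-23,300)&(P[...,2]>60);print("tall",np.unique(np.round(P[m][:,:2]/30)*30,axis=0)[:30].tolist())
print(R.from_rotvec(arm.observe()["ee_rot"]).as_matrix())
E
```

```text
plate ((524.6686401367188, -19.82282257080078), (129.48406982421875, 80.21742248535156), 57.45576477050781) 1394 13.754056653501152
plate col ((525.4766845703125, -20.83393096923828), (135.44874572753906, 85.92313385009766), 57.55692672729492) 1514
bridge ((529.6414184570312, 130.383056640625), (60.43556213378906, 252.5570068359375), 75.31986999511719) 1366
tall [[420.0, 150.0], [420.0, 180.0], [450.0, 150.0], [450.0, 180.0], [510.0, 270.0], [540.0, 270.0], [600.0, -240.0], [600.0, -210.0], [600.0, 240.0], [600.0, 270.0], [630.0, -240.0], [630.0, -210.0], [630.0, 210.0], [630.0, 240.0], [660.0, 210.0], [660.0, 240.0]]
[[ 0.38  0.92 -0.  ]
 [ 0.92 -0.38 -0.  ]
 [-0.   -0.   -1.  ]]
```

Emit:
drive_tool(
  steps=[
    [0, 0, 0, -2.04, 2.36, -0.6, 4],
    [0, 0, 0, -2.04, 2.36, -0.6, 4],
    [0, 0, 0, -2.04, 2.36, -0.6, 4],
    [0, 0, 0, -2.04, 2.36, -0.6, 4],
    [0, 0, 0, -2.04, 2.36, -0.6, 4],
    [0, 0, 0, -2.04, 2.36, -0.6, 4],
    [0, 0, 0, -2.04, 2.36, -0.6, 4],
    [0, 0, 0, -2.04, 2.36, -0.6, 4],
    [0, 0, 0, -2.04, 2.36, -0.6, 4],
    [0, 0, 0, -2.04, 2.36, -0.6, 4],
  ],
)

```text
clock: 2.13
tcp_pos: [388.8, 320.7, 291.7]
ee_rot: [-2.611, -1.747, -0.001]
contact_force: [1.0, 0.5, -0.6]
gripper_width: 40.0
```

Emit:
drive_tool(
  steps=[
    [0, 0, 0, -2.04, 2.36, 0, 4],
    [0, 0, 0, -2.04, 2.36, 0, 4],
    [0, 0, 0, -2.04, 2.36, 0, 4],
    [0, 0, 0, -2.04, 2.36, 0, 4],
    [0, 0, 0, -2.04, 2.36, 0, 4],
    [0, 0, 0, -2.04, 2.36, 0, 4],
    [0, 0, 0, -2.04, 2.36, 0, 4],
    [0, 0, 0, -2.04, 2.36, 0, 4],
    [0, 0, 0, -2.04, 2.36, 0, 4],
    [0, 0, 0, -2.04, 2.36, 0, 4],
  ],
)

```text
clock: 2.97
tcp_pos: [529.1, 41.9, 291.5]
ee_rot: [2.611, 1.746, 0.001]
contact_force: [0.6, 0.2, -0.3]
gripper_width: 40.2
```

Emit:
drive_tool(
  steps=[
    [0, 0, 0.12, 0, 0, 0, 4],
    [0, 0, 0.12, 0, 0, 0, 4],
    [0, 0, 0.12, 0, 0, 0, 4],
    [0, 0, 0.12, 0, 0, 0, 4],
    [0, 0, 0.12, 0, 0, 0, 4],
    [0, 0, 0.12, 0, 0, 0, 4],
    [0, 0, 0.12, 0, 0, 0, 4],
    [0, 0, 0.12, 0, 0, 0, 4],
    [0, 0, 0.12, 0, 0, 0, 4],
    [0, 0, 0.12, 0, 0, 0, 4],
    [0, 0, 0.12, 0, 0, 0, 4],
    [0, 0, 0.12, 0, 0, 0, 4],
  ],
)

```text
clock: 3.97
tcp_pos: [528.6, 43.4, 291.4]
ee_rot: [3.114, -0.418, 0.0]
contact_force: [0.4, 0.0, -0.0]
gripper_width: 40.0
```

```bash
cat >> h.py <<'E'
def yaw():
    from scipy.spatial.transform import Rotation as R
    M=R.from_rotvec(arm.observe()["ee_rot"]).as_matrix(); return M
E
python3 - <<'E'
from h import *
np.set_printoptions(precision=2,suppress=True)
c=arm.capture("wrist");P=cloud(c);cv2.imwrite("pics/w1.png",c["image"])
print(c["T"])
D=lambda x,y,r:np.hypot(P[...,0]-x,P[...,1]-y)<r
m=D(525,-20,85)&(P[...,2]>8)&(P[...,2]<18);print("plate",rect(P,m),m.sum())
m=D(510,140,135)&(P[...,2]>36)&(P[...,2]<44);print("bridge",rect(P,m),m.sum(),P[m].min(0),P[m].max(0))
for q in ["bridge","bridge_stop","switch_top","plate"]:
    for r in arm.pinpoint("wrist",q)[:2]:
        v,u=r["centre"];print(q,r["p"],u,v,px2w(c,u,v,0),P[int(v),int(u)])
t=arm.capture("top");P=cloud(t)
m=D(510,140,135)&(P[...,2]>36)&(P[...,2]<44);print("bridge top cam",rect(P,m),m.sum())
E
```

```text
[[  0.96  -0.25  -0.08 547.49]
 [ -0.26  -0.92  -0.28 113.84]
 [  0.     0.29  -0.96 433.67]
 [  0.     0.     0.     1.  ]]
plate ((523.5695190429688, -19.490951538085938), (131.04721069335938, 80.37189483642578), 57.578338623046875) 6010
bridge ((505.0196838378906, 137.38906860351562), (60.131690979003906, 204.17213439941406), 75.2255859375) 8909 [400.53  83.53  36.12] [610.13 190.78  43.93]
bridge 0.9 305.6 84.3 [535.29 129.73   0.  ] [535.9  128.69  41.09]
bridge_stop 0.67 304.2 26.8 [550.99 190.67   0.  ] [550.99 191.54  -0.05]
bridge_stop 0.57 498.9 278.2 [ 729.05 -195.32    0.  ] [ 722.53 -185.57   12.78]
switch_top 0.78 202.8 84.3 [415.81 162.36   0.  ] [434.22 155.81  62.91]
plate 0.76 329.5 199.1 [526.2  -17.72   0.  ] [526.32 -13.07  14.35]
bridge top cam ((475.28173828125, 144.56240844726562), (60.36092758178711, 140.19448852539062), 75.2856674194336) 868
```

View pics/w1.png

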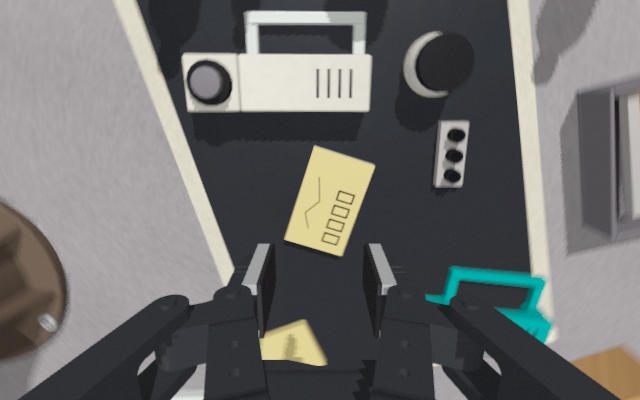

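The picture matches the numbers: the target white bridge is at about (277,82), its button at (210,82) and its stop rail at (305,18). The plate is at (330,200), skewed about 18° and 28 mm to one side. I'll first swing the plate square by pushing its long side with two fingertips.

Emit:
drive_tool(
  steps=[
    [0, 0, -0.116, 0, 0, 1, 4],
    [0, 0, -0.116, 0, 0, 1, 4],
    [0, 0, -0.116, 0, 0, 1, 4],
    [0, 0, -0.116, 0, 0, 1, 4],
    [0, 0, -0.116, 0, 0, 1, 4],
    [0, 0, -0.116, 0, 0, 1, 4],
    [0, 0, -0.116, 0, 0, 1, 4],
    [0, 0, -0.116, 0, 0, 1, 4],
    [0, 0, -0.116, 0, 0, 1, 4],
    [0, 0, -0.116, 0, 0, 1, 4],
    [0, 0, -0.112, 0, 0, 1, 4],
  ],
)

```text
clock: 5.18
tcp_pos: [528.7, 43.4, 180.9]
ee_rot: [2.742, 1.533, 0.0]
contact_force: [-0.1, -0.3, 0.7]
gripper_width: 39.7
```

Emit:
drive_tool(
  steps=[
    [0, 0, 0, -1.15, 2.5, 0, 4],
    [0, 0, 0, -1.15, 2.5, 0, 4],
    [0, 0, 0, -1.15, 2.5, 0, 4],
    [0, 0, 0, -1.15, 2.5, 0, 4],
    [0, 0, 0, 0, 0, 3, 4],
    [0, 0, 0, 0, 0, 3, 4],
    [0, 0, 0, 0, 0, 3, 4],
    [0, 0, 0, 0, 0, 3, 4],
    [0, 0, 0, 0, 0, 0, 4],
  ],
)

```text
clock: 5.93
tcp_pos: [585.7, -48.4, 56.5]
ee_rot: [-2.743, -1.522, 0.009]
contact_force: [-2.7, 0.9, -0.7]
gripper_width: 40.5
```

```bash
cat >> h.py <<'E'
O=np.array([534.0,129.7]);A=np.radians(75.23);u=np.array([np.cos(A),np.sin(A)]);v=np.array([-u[1],u[0]])
def tool():
    M=yaw();p=arm.observe()["tcp_pos"];return p,np.degrees(np.arctan2(M[1,0],M[0,0])),M
E
python3 - <<'E'
from h import *
p,a,M=tool();print(p,a)
print("to start, tool mm",M.T@(np.array([588.9,-49.2,30])-p), "turn",np.radians(a-57.58))
E
```

```text
[585.72227136 -48.38163836  56.47870469] 58.04621226983599
to start, tool mm [ 1.06624351  3.30468852 26.45433113] turn 0.00813693912183431
```

Emit:
drive_tool(
  steps=[
    [0, 0, 0.008, 0.1, 0.3, 1.5, 4],
    [0, 0, 0, 0, 0, 1.5, 4],
    [0, 0, 0, 0, 0, 1, 4],
    [0, 0, 0, 0, 0, 0.6, 4],
    [0, 0, 0, 0, 0, 0.4, 4],
    [0, 0, 0, 0, 0, 0.3, 4],
    [0, 0, 0, 0, 0, 0, 4],
    [0, 0, 0, 0, 0, 0, 4],
  ],
)

```text
clock: 6.6
tcp_pos: [592.3, -49.4, 8.8]
ee_rot: [2.754, 1.51, 0.001]
contact_force: [0.5, 0.7, -0.1]
gripper_width: 40.0
```

Emit:
drive_tool(
  steps=[
    [0, 0, 0, 0, 0, 0.3, 4],
    [0, 0, 0, 0, 0, 0.3, 4],
    [0, 0, 0, 0, 0, 0, 4],
    [0, 0, 0, 0, 0, 0, 4],
  ],
)

```text
clock: 6.93
tcp_pos: [591.8, -49.4, 2.2]
ee_rot: [-2.755, -1.51, 0.0]
contact_force: [0.6, 0.4, 0.7]
gripper_width: 39.9
```

Run:
```python
from h import *
np.set_printoptions(precision=2,suppress=True)
c=arm.capture("wrist");P=cloud(c);cv2.imwrite("pics/w2.png",c["image"])
p,a,M=tool();print(p,a,arm.observe()["contact_force"])
D=lambda x,y,r:np.hypot(P[...,0]-x,P[...,1]-y)<r
m=D(523,-20,80)&(P[...,2]>8)&(P[...,2]<18)&yellow(c["image"]);r=rect(P,m);print(r)
print("contact tool mm", M.T@(np.array([529-.844*-51*1-0, -11.1-.536*51,p[2]])-p))
# fingertip heights
m=D(p[0],p[1],60)&(P[...,2]>-5)&(P[...,2]<30)
L=(P[m]-p)@M; L=L[np.abs(L[:,1])<13]; print(L[:, 2].max(), np.round(L[L[:,2]>L[:,2].max()-6][::20],1)[:12])
```

```text
[591.94 -49.41   2.27] 57.46609287155213 [-0.59 -0.48 -0.18]
((527.9153442382812, -21.685470581054688), (131.3826446533203, 71.80170440673828), 57.49116134643555)
contact tool mm [ -1.45 -22.68   0.  ]
4.4830505472083475 [[ 39.3 -13.    3.9]
 [ -1.1 -12.9   2.9]
 [-57.9 -12.9   1.7]
 [-47.4 -12.9   1.7]
 [-37.6 -12.7   2.1]
 [-24.8 -12.6   2.3]
 [-12.9 -12.8   1.9]
 [ -0.2 -13.    1.6]
 [ 10.7 -13.    1.5]
 [ 21.5 -13.    1.5]
 [ 32.8 -12.3   3.1]
 [ 44.1 -12.6   2.5]]
```

View pics/w2.png

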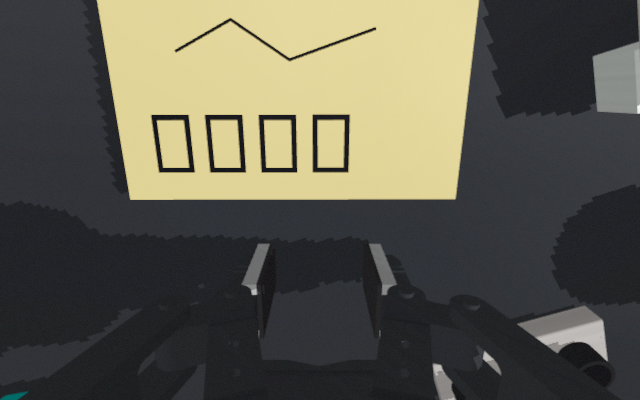

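Emit:
drive_tool(
  steps=[
    [0, 0, 0, 0, -0.5, 0.1, 4],
    [0, 0, 0, 0, -0.5, 0, 4],
    [0, 0, 0, 0, -0.5, 0, 4],
    [0, 0, 0, 0, -0.3, 0, 4],
    [0, 0, 0, 0, -0.2, 0, 4],
    [0, 0, 0, 0, -0.2, 0, 4],
    [0, 0, 0, 0, 0, 0, 4],
    [0, 0, 0, 0, 0, 0, 4],
  ],
)

```text
clock: 7.65
tcp_pos: [573.5, -37.5, 1.4]
ee_rot: [2.755, 1.51, 0.0]
contact_force: [1.0, -0.4, 0.3]
gripper_width: 40.0
```

Run:
```python
from h import *
c=arm.capture("wrist");P=cloud(c)
p,a,M=tool();print(p,a,arm.observe()["contact_force"])
m=(np.hypot(P[...,0]-523,P[...,1]+20)<85)&(P[...,2]>8)&(P[...,2]<18)&yellow(c["image"])
L=(P[m]-p)@M; print("near edge tool y",np.percentile(L[:,1],99.5),"x span",np.percentile(L[:,0],[1,99]))
```

```text
[573.636056   -37.59232536   1.3374723 ] 57.46777562557906 [-0.07907908  0.07368719 -0.40332372]
near edge tool y -12.331336712528797 x span [-74.92380023  52.57447274]
```

Emit:
drive_tool(
  steps=[
    [0, 0, 0, 0, -0.15, 0, 4],
    [0, 0, -0.02, 0.1, -0.2, 0, 4],
    [0, 0, -0.02, 0.1, -0.2, 0, 4],
    [0, 0, -0.02, 0.1, -0.2, 0, 4],
    [0, 0, -0.02, 0.1, -0.2, 0, 4],
    [0, 0, -0.02, 0.1, -0.2, 0, 4],
    [0, 0, -0.02, 0.1, -0.2, 0, 4],
    [0, 0, -0.02, 0.1, -0.2, 0, 4],
    [0, 0, -0.02, 0.1, -0.2, 0, 4],
    [0, 0, 0, 0, 0, 0, 4],
  ],
)

```text
clock: 8.53
tcp_pos: [561.5, -21.7, 1.3]
ee_rot: [-2.623, -1.728, 0.001]
contact_force: [-0.4, -0.5, 0.4]
gripper_width: 40.1
```

```bash
cat >> h.py <<'E'
def bf(p): d=np.asarray(p)[:2]-O; return d@u,d@v
def platefit(n="top"):
    c=arm.capture(n);P=cloud(c)
    m=(np.hypot(P[...,0]-525,P[...,1]-20)<150)&(P[...,2]>8)&(P[...,2]<18)&yellow(c["image"])
    m=cv2.morphologyEx(m.astype(np.uint8),cv2.MORPH_OPEN,np.ones((3,3)))>0
    r=rect(P,m);(w,h)=r[1];a=r[2]+(0 if w>h else 90)
    return r,bf(r[0]),(a-75.23+90)%180-90,P,m
E
python3 - <<'E'
from h import *
p,a,M=tool();print(p,a-75.23,bf(p))
r,b,d,P,m=platefit("top");print(r,b,d)
r,b,d,P,m=platefit("wrist");L=(P[m]-p)@M; print("near edge tool y",np.percentile(L[:,1],99.5),"x span",np.percentile(L[:,0],[1,99]),d)
E
```

```text
[561.51632039 -21.74176098   1.269152  ] -8.474563639111167 (np.float64(-139.42267512236756), np.float64(-65.21558493734449))
((0.0, 0.0), (0.0, 0.0), 0.0) (np.float64(-261.55201437177726), np.float64(483.28938926699567)) 14.769999999999996
near edge tool y -11.803574314518997 x span [-74.85433881  52.62448672] -8.485004882812504
```

Emit:
drive_tool(
  steps=[
    [0, 0, -0.02, 0.1, -0.19, 0, 4],
    [0, 0, -0.02, 0.1, -0.19, 0, 4],
    [0, 0, -0.02, 0.1, -0.19, 0, 4],
    [0, 0, -0.02, 0.1, -0.19, 0, 4],
    [0, 0, -0.02, 0.1, -0.19, 0, 4],
    [0, 0, -0.02, 0.1, -0.19, 0, 4],
    [0, 0, -0.02, 0.1, -0.19, 0, 4],
    [0, 0, -0.008, 0, -0.08, 0, 4],
    [0, 0, 0, 0, 0, 0, 4],
  ],
)

```text
clock: 9.38
tcp_pos: [550.8, -10.6, 1.3]
ee_rot: [-2.489, -1.916, 0.0]
contact_force: [0.4, -0.1, 0.6]
gripper_width: 40.1
```

Run:
```python
from h import *
p,a,M=tool();print(p,a-75.23,bf(p))
r,b,d,P,m=platefit("wrist");L=(P[m]-p)@M; e=np.percentile(L[:,1],99.5);s=np.percentile(L[:,0],[1,99])
print("near edge tool y",e,"x span",s,d); print("plate centre bridge frame",bf((M@[s.mean(),e-40,0]+p)))
```

```text
[550.77776922 -10.64208678   1.29571023] -0.060833569632265494 (np.float64(-131.42744819708486), np.float64(-52.00212229577988))
near edge tool y -11.901419771283313 x span [-74.53848364  52.94082984] -0.04972503662109773
plate centre bridge frame (np.float64(-142.1711618899853), np.float64(-0.0892685429248545))
```

Emit:
drive_tool(
  steps=[
    [0, 0, 0, 0, 1.2, 0, 4],
    [0, 0, 0, 0, 1.3, 0, 4],
    [0, 0, 0, 0, 0, -2.5, 4],
    [0, 0, 0, 0, 0, -3, 4],
    [0, 0, 0, 0, 0, -2.5, 4],
  ],
)

```text
clock: 9.85
tcp_pos: [575.1, -17.4, 82.3]
ee_rot: [-2.49, -1.914, 0.001]
contact_force: [1.0, -0.5, 0.0]
gripper_width: 39.9
```

Emit:
drive_tool(
  steps=[
    [0, 0, 0.122, 0, 0, 0, 4],
    [0, 0, 0.122, 0, 0, 0, 4],
    [0, 0, 0.122, 0, 0, 0, 4],
    [0, 0, 0.122, 0, 0, 0, 4],
    [0, 0, 0.122, 0, 0, 0, 4],
    [0, 0, 0.122, 0, 0, 0, 4],
    [0, 0, 0.122, 0, 0, 0, 4],
    [0, 0, 0.122, 0, 0, 0, 4],
    [0, 0, 0.122, 0, 0, 0, 4],
    [0, 0, 0.122, 0, 0, 0, 4],
    [0, 0, 0.122, 0, 0, 0, 4],
    [0, 0, 0.122, 0, 0, 0, 4],
  ],
)

```text
clock: 10.85
tcp_pos: [575.1, -17.3, 81.3]
ee_rot: [3.132, -0.25, -0.0]
contact_force: [0.5, -0.4, -0.1]
gripper_width: 40.1
```

Emit:
drive_tool(
  steps=[
    [0, 0, 0.107, 0, 0, 0, 4],
    [0, 0, 0, -1.92, 2.66, 0, 4],
    [0, 0, 0, -1.92, 2.66, 0, 4],
    [0, 0, 0, -1.92, 2.66, 0, 4],
    [0, 0, 0, -1.92, 2.66, 0, 4],
    [0, 0, 0, 0, 0, 2, 4],
    [0, 0, 0, 0, 0, 2, 4],
    [0, 0, 0, 0, 0, 0, 4],
  ],
)

```text
clock: 11.52
tcp_pos: [471.9, -100.4, 39.2]
ee_rot: [-3.114, 0.41, 0.005]
contact_force: [-1.7, 0.1, 0.1]
gripper_width: 39.8
```

Run:
```python
from h import *
p,a,M=tool();print(p,a-75.23+90,bf(p))
r,b,d,P,m=platefit("wrist");print(r,b,d)
t=np.append(O+(-65-11-20+b[0])*u+b[1]*v,p[2]);print("tool mm to start",M.T@(t-p))
```

```text
[ 471.90119679 -100.44313021   39.21695224] -0.2163778013058959 (np.float64(-238.3699499642005), np.float64(1.3742994177070011))
((491.8424072265625, -31.32782745361328), (82.06452178955078, 80.74263763427734), 75.0996322631836) (np.float64(-166.4546215320763), np.float64(-0.2877733394230613)) -0.13036773681641023
tool mm to start [ 1.75300717e+00  2.40782228e+01 -6.43550246e-03]
```

Emit:
drive_tool(
  steps=[
    [0, 0, 0, 0.15, 0, 1.2, 4],
    [0, 0, 0, 0, 0, 1.2, 4],
    [0, 0, 0, 0, 0, 0.8, 4],
    [0, 0, 0, 0, 0, 0.4, 4],
    [0, 0, 0, 0, 0, 0.2, 4],
    [0, 0, 0, 0, 0, 0, 4],
  ],
)

```text
clock: 12.07
tcp_pos: [475.2, -100.6, 3.4]
ee_rot: [-3.115, 0.407, 0.0]
contact_force: [0.5, -0.4, -0.1]
gripper_width: 39.7
```

Emit:
drive_tool(
  steps=[
    [0, 0, 0, 0, -0.8, 0, 4],
    [0, 0, 0, 0, -0.7, 0, 4],
    [0, 0, 0, 0, -0.3, 0, 4],
    [0, 0, 0, 0, -0.2, 0, 4],
    [0, 0, 0, 0, -0.3, 0, 4],
    [0, 0, 0, 0, -0.4, 0, 4],
    [0, 0, 0, 0, -0.4, 0, 4],
    [0, 0, 0, 0, -0.4, 0, 4],
    [0, 0, 0, 0, -0.4, 0, 4],
    [0, 0, 0, 0, -0.4, 0, 4],
    [0, 0, 0, 0, -0.2, 0, 4],
    [0, 0, 0, 0, 0, 0, 4],
  ],
)

```text
clock: 13.07
tcp_pos: [486.8, -56.7, 3.3]
ee_rot: [-3.115, 0.407, 0.0]
contact_force: [0.3, -0.4, -0.0]
gripper_width: 39.9
```

Run:
```python
from h import *
p,a,M=tool();print(p,a-75.23+90,bf(p))
r,b,d,P,m=platefit("wrist");print(r,b,d); Q=(P[m][:,:2]-O)@np.c_[u,v]
print("rear",np.percentile(Q[:,0],1),"sides",np.percentile(Q[:,1],[1,99]))
```

```text
[486.7653693  -56.69679715   3.26690487] -0.10028210911137592 (np.float64(-192.2796620310745), np.float64(-1.846048278810788))
((499.81072998046875, -0.7293472290039062), (94.19608306884766, 80.74810028076172), 75.20966339111328) (np.float64(-134.83576648854662), np.float64(-0.19203775309699717)) -0.02033660888672273
rear -180.17958100385448 sides [-39.480819    38.99833147]
```

Emit:
drive_tool(
  steps=[
    [0, 0, 0, 0, -0.2, 0.15, 4],
    [0, 0, 0, 0, -0.4, 0, 4],
    [0, 0, 0, 0, -0.5, 0, 4],
    [0, 0, 0, 0, -0.5, 0, 4],
    [0, 0, 0, 0, -0.5, 0, 4],
    [0, 0, 0, 0, -0.5, 0, 4],
    [0, 0, 0, 0, -0.5, 0, 4],
    [0, 0, 0, 0, -0.5, 0, 4],
    [0, 0, 0, 0, -0.5, 0, 4],
    [0, 0, 0, 0, -0.5, 0, 4],
    [0, 0, 0, 0, -0.3, 0, 4],
    [0, 0, 0, 0, 0, 0, 4],
  ],
)

```text
clock: 14.12
tcp_pos: [499.5, -9.2, 1.8]
ee_rot: [-3.115, 0.406, -0.0]
contact_force: [0.6, 0.2, -0.4]
gripper_width: 40.0
```

```bash
cat > chk.py <<'E'
from h import *
p,a,M=tool();print(p,a-75.23+90,bf(p),arm.observe()["contact_force"])
r,b,d,P,m=platefit("wrist");print(r,b,d); Q=(P[m][:,:2]-O)@np.c_[u,v]
print("rear",np.percentile(Q[:,0],1),"sides",np.percentile(Q[:,1],[1,99]))
E
python3 chk.py
```

```text
[499.51679622  -9.22017677   1.82574029] -0.09550341972206411 (np.float64(-143.12096893716154), np.float64(-2.072464242329779)) [ 0.58557884  0.20237927 -0.37600898]
((512.4635009765625, 46.72064208984375), (93.49677276611328, 80.72640991210938), 75.12834930419922) (np.float64(-85.72797577412459), np.float64(-0.3298469939844899)) -0.10165069580078523
rear -130.8710570624991 sides [-39.61063181  38.87491218]
```

Emit:
drive_tool(
  steps=[
    [0, 0, 0, 0, -0.3, 0, 4],
    [0, 0, 0, 0, -0.5, 0, 4],
    [0, 0, 0, 0, -0.6, 0, 4],
    [0, 0, 0, 0, -0.6, 0, 4],
    [0, 0, 0, 0, -0.6, 0, 4],
    [0, 0, 0, 0, -0.6, 0, 4],
    [0, 0, 0, 0, -0.6, 0, 4],
    [0, 0, 0, 0, -0.6, 0, 4],
    [0, 0, 0, 0, -0.6, 0, 4],
    [0, 0, 0, 0, -0.5, 0, 4],
    [0, 0, 0, 0, -0.3, 0, 4],
    [0, 0, 0, 0, 0, 0, 4],
  ],
)

```text
clock: 15.17
tcp_pos: [514.4, 46.9, 1.8]
ee_rot: [-3.115, 0.406, -0.0]
contact_force: [-0.1, -0.6, 0.4]
gripper_width: 39.8
```

```bash
python3 chk.py
```

```text
[514.43126026  46.85229989   1.79773591] -0.09452844575210406 (np.float64(-85.09900878155322), np.float64(-2.199020850624859)) [-0.14553938 -0.64567871  0.41775012]
((520.7203979492188, 77.32264709472656), (40.9001579284668, 80.61906433105469), 75.10552215576172) (np.float64(-54.03214345389713), np.float64(-0.5122516648585289)) 89.8755221557617
rear -73.56404593050749 sides [-39.75583138  38.66366645]
```

Emit:
drive_tool(
  steps=[
    [0, 0, 0, 0, -0.2, 0, 4],
    [0, 0, 0, 0, -0.2, 0, 4],
    [0, 0, 0, 0, -0.2, 0, 4],
    [0, 0, 0, 0, -0.1, 0, 4],
    [0, 0, 0, 0, 0, 0, 4],
  ],
)

```text
clock: 15.63
tcp_pos: [516.1, 53.2, 1.8]
ee_rot: [-3.115, 0.407, -0.0]
contact_force: [0.1, -0.3, -0.3]
gripper_width: 40.0
```

Emit:
drive_tool(
  steps=[
    [0, 0, 0, 0, -0.1, 0, 4],
    [0, 0, 0, 0, 0, 0, 4],
  ],
)

```text
clock: 15.8
tcp_pos: [516.3, 54.0, 1.8]
ee_rot: [-3.115, 0.407, -0.0]
contact_force: [-0.1, -1.4, 0.9]
gripper_width: 39.9
```

Emit:
drive_tool(
  steps=[
    [0, 0, 0, 0, -0.1, 0, 4],
    [0, 0, 0, 0, 0, 0, 4],
  ],
)

```text
clock: 15.97
tcp_pos: [516.5, 55.0, 1.8]
ee_rot: [-3.115, 0.407, -0.0]
contact_force: [-0.3, 0.3, -0.4]
gripper_width: 40.1
```

```bash
python3 chk.py
```

```text
[516.54103911  54.98566303   1.80187107] -0.1297489602145987 (np.float64(-76.69653034916945), np.float64(-2.1655707998670977)) [-0.32619808  0.32403166 -0.36902623]
((521.54931640625, 80.15882110595703), (31.3857364654541, 80.32443237304688), 74.88027954101562) (np.float64(-51.078361067064996), np.float64(-0.5907274039534496)) 89.6502795410156
rear -65.73815151764684 sides [-39.81047774  38.5613842 ]
```

Emit:
drive_tool(
  steps=[
    [0, 0, 0, 0, -0.1, 0, 4],
    [0, 0, 0, 0, 0, 0, 4],
  ],
)

```text
clock: 16.18
tcp_pos: [516.8, 56.0, 1.8]
ee_rot: [-3.115, 0.407, -0.0]
contact_force: [-0.4, 0.0, -0.6]
gripper_width: 39.9
```

Emit:
drive_tool(
  steps=[
    [0, 0, 0, 0, -0.1, 0, 4],
    [0, 0, 0, 0, 0, 0, 4],
  ],
)

```text
clock: 16.35
tcp_pos: [516.9, 56.2, 1.8]
ee_rot: [3.114, -0.407, -0.001]
contact_force: [-0.7, -12.1, 1.4]
gripper_width: 40.2
```

Emit:
drive_tool(
  steps=[
    [0, 0, 0, 0, 0, 0, 4],
    [0, 0, 0, 0, 0.5, 0, 4],
    [0, 0, 0, 0, 1, 0, 4],
    [0, 0, 0, 0, 1.5, 0, 4],
    [0, 0, 0, 0, 0, -2.5, 4],
    [0, 0, 0, 0, 0, -3, 0],
    [0, 0, 0, 0, 0, -3, 0],
    [0, 0, 0, 0, 0, -2.5, 0],
    [0, 0, 0, 0, 0, 0, 0],
    [0, 0, 0, 0, 0, 0, 0],
  ],
)

```text
clock: 17.18
tcp_pos: [510.1, 27.4, 113.1]
ee_rot: [-3.115, 0.408, -0.005]
contact_force: [-1.2, 0.2, -0.9]
gripper_width: 0.2
```

Run:
```python
from h import *
p,a,M=tool();print(p,bf(p))
c=arm.capture("wrist");P=cloud(c);cv2.imwrite("pics/w3.png",c["image"])
m=(np.hypot(P[...,0]-525,P[...,1]-70)<100)&(P[...,2]>8)&(P[...,2]<18)&yellow(c["image"])
Q=(P[m][:,:2]-O)@np.c_[u,v];print(rect(P,m),"rear",np.percentile(Q[:,0],[.5,1,3]),"sides",np.percentile(Q[:,1],[1,99]))
# bridge re-check and button
D=lambda x,y,r:np.hypot(P[...,0]-x,P[...,1]-y)<r
m=D(510,140,135)&(P[...,2]>36)&(P[...,2]<44);print("bridge",rect(P,m))
m=D(435,156,40)&(P[...,2]>55)&(P[...,2]<75);print("button",rect(P,m),np.median(P[m][:,2]),m.sum())
print("tool mm to button",M.T@(np.array([435.4,155.7,62.9])-p))
```

```text
[510.05924439  27.38199332 113.09164211] (np.float64(-105.04055766935275), np.float64(-2.935219598713593))
((522.4324951171875, 83.56497192382812), (34.65090560913086, 80.41167449951172), 75.1152114868164) rear [-64.66653325 -64.58816354 -63.89242967] sides [-39.69155663  38.71621013]
bridge ((504.11181640625, 132.1895751953125), (49.21623229980469, 203.87095642089844), 75.11093139648438)
button ((436.1492004394531, 155.41856384277344), (31.028648376464844, 31.558034896850586), 38.17198944091797) 62.493409444588906 3409
tool mm to button [-105.30849086 -104.74385696   49.97560136]
```

View pics/w3.png

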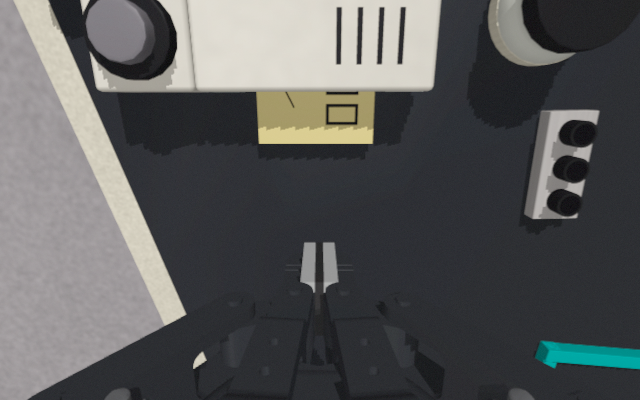

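The plate's rear edge shows at (315,143), square to the beam with 34.7 mm visible (35 nominal), so it is home. The button is at (120,30). Now I'll press it.

Emit:
drive_tool(
  steps=[
    [0, 0, 0, -2.1, -2.1, 0, 0],
    [0, 0, 0, -2.1, -2.1, 0, 0],
    [0, 0, 0, -2.1, -2.1, 0, 0],
    [0, 0, 0, -2.1, -2.1, 0, 0],
    [0, 0, 0, -2.1, -2.1, 0, 0],
    [0, 0, 0, 0, 0, 2, 0],
    [0, 0, 0, 0, 0, 2, 0],
    [0, 0, 0, 0, 0, 0, 0],
    [0, 0, 0, 0, 0, 0, 0],
  ],
)

```text
clock: 17.98
tcp_pos: [433.4, 155.8, 70.5]
ee_rot: [3.113, -0.407, -0.006]
contact_force: [0.1, 0.4, 0.9]
gripper_width: 0.0
```

Emit:
drive_tool(
  steps=[
    [0, 0, 0, 0.2, 0, 0.4, 0],
    [0, 0, 0, 0, 0, 0.4, 0],
    [0, 0, 0, 0, 0, 0.2, 0],
    [0, 0, 0, 0, 0, 0.1, 0],
    [0, 0, 0, 0, 0, 0, 0],
  ],
)

```text
clock: 18.4
tcp_pos: [437.1, 155.7, 60.9]
ee_rot: [-3.115, 0.408, -0.001]
contact_force: [0.9, -0.9, 3.1]
gripper_width: 0.1
```

Emit:
drive_tool(
  steps=[
    [0, 0, 0, 0, 0, 0.1, 0],
    [0, 0, 0, 0, 0, 0.1, 0],
    [0, 0, 0, 0, 0, 0, 0],
  ],
)

```text
clock: 18.65
tcp_pos: [437.0, 155.8, 58.9]
ee_rot: [-3.115, 0.407, -0.001]
contact_force: [1.4, -2.0, 1.3]
gripper_width: 0.1
```

Emit:
drive_tool(
  steps=[
    [0, 0, 0, 0, 0, 0.1, 0],
    [0, 0, 0, 0, 0, 0.1, 0],
    [0, 0, 0, 0, 0, 0, 0],
  ],
)

```text
clock: 18.9
tcp_pos: [437.0, 155.8, 56.9]
ee_rot: [-3.115, 0.407, -0.001]
contact_force: [0.2, -2.5, 10.3]
gripper_width: 0.3
```

Emit:
drive_tool(
  steps=[
    [0, 0, 0, 0, 0, 0.05, 0],
    [0, 0, 0, 0, 0, 0.05, 0],
    [0, 0, 0, 0, 0, 0, 0],
  ],
)

```text
clock: 19.15
tcp_pos: [437.1, 155.9, 56.5]
ee_rot: [-3.115, 0.407, -0.001]
contact_force: [-2.2, -3.2, 27.7]
gripper_width: 0.1
```

Bottomed out: the force jumped to 28 N at about 6 mm of travel. Releasing now.

Emit:
drive_tool(
  steps=[
    [0, 0, 0, 0, 0, -0.3, 0],
    [0, 0, 0, 0, 0, -1, 0],
    [0, 0, 0, 0, 0, -3, 0],
    [0, 0, 0, 0, 0, -3, 0],
    [0, 0, 0, 0, 0, -3, 0],
    [0, 0, 0, 2, 3, -2, 0],
    [0, 0, 0, 2, 3, -2, 0],
    [0, 0, 0, 2, 3, 0, 0],
    [0, 0, 0, 2, 3, 0, 0],
    [0, 0, 0, 0, 0, 0, 0],
    [0, 0, 0, 0, 0, 0, 0],
    [0, 0, 0, 0, 0, 0, 0],
  ],
)

```text
clock: 20.15
tcp_pos: [482.6, 19.3, 198.4]
ee_rot: [-3.115, 0.409, 0.002]
contact_force: [-0.2, 0.0, -0.7]
gripper_width: -0.3
```

Run:
```python
from h import *
p,a,M=tool();print(p,bf(p),arm.observe()["contact_force"])
c=arm.capture("wrist");P=cloud(c)
m=(np.hypot(P[...,0]-525,P[...,1]-70)<100)&(P[...,2]>8)&(P[...,2]<18)&yellow(c["image"])
Q=(P[m][:,:2]-O)@np.c_[u,v];print(rect(P,m),"rear",np.percentile(Q[:,0],[.5,1,3]),"sides",np.percentile(Q[:,1],[1,99]),"z",np.median(P[m][:,2]))
m=(np.hypot(P[...,0]-435,P[...,1]-156)<40)&(P[...,2]>50)&(P[...,2]<75);print("button",np.median(P[m][:,2]),m.sum())
t=arm.capture("top")
for q,z in dict(spare=[410.4,-229.4],jar=[686.6,112],ink=[524.4,281],cup=[644.9,256],squeeze=[449.2,325.1],caps=[698.6,4.8],stick=[599.1,349.2]).items():
    r=arm.pinpoint("top",q)
    if r: print(q,px2w(t,r[0]["centre"][1],r[0]["centre"][0],0)[:2]-z)
```

```text
[482.59423099  19.32870848 198.41013558] (np.float64(-119.82965453366918), np.float64(21.56916718727197)) [-0.18131612  0.01761026 -0.66345438]
((522.522705078125, 84.09750366210938), (34.375362396240234, 80.07366943359375), 75.05084991455078) rear [-64.20749282 -64.16607136 -63.32388177] sides [-39.62172648  39.00788635] z 13.752153442028117
button 54.57653120193888 3212
spare [-2.36710653 -7.91023824]
jar [-2.35355398  9.2081456 ]
ink [-0.82013558 -1.60094106]
cup [2.12021793 7.14700689]
squeeze [-1.94396526 -0.28586389]
caps [-2.99457564  5.32523314]
stick [-3.70089305  9.34714618]
```

Run:
```python
from h import *
c=arm.capture("wrist");P=cloud(c)
m=(np.hypot(P[...,0]-435,P[...,1]-156)<40)&(P[...,2]>50)&(P[...,2]<75);print(np.histogram(P[m][:,2],bins=range(50,76,2)))
m&=np.hypot(P[...,0]-435.5,P[...,1]-155.7)<10;print(np.median(P[m][:,2]))
cv2.imwrite("pics/w4.png",c["image"])
```

```text
(array([ 346, 1211,   91,   29,   40,  355, 1096,   50,    0,    0,    0,
          0]), array([50, 52, 54, 56, 58, 60, 62, 64, 66, 68, 70, 72, 74]))
62.742253305735005
```

View pics/w4.png

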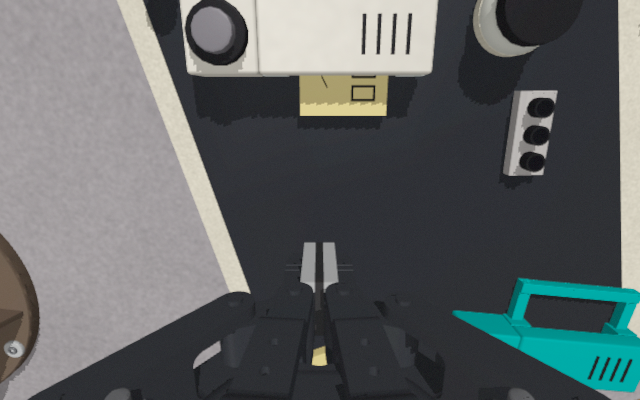

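The button at (212,32) is up again, with its top at 62.7 mm. The plate is home and square at (343,95), and the arm is clear of everything. Handing in.

```bash
python3 -c "
from cell import arm
print(arm.sign_off())"
```

```text
the job is handed in; nothing more can be done
None
```

The plate is home under the small white bridge, the button was pressed after that and has come back up, and the job is handed in at about 20 s on the robot's clock. I swung the plate square by pushing its long side with two fingertips. I then pushed it from behind until it met the stop bar, where the force rose to 12 N. Last, I pressed the button with closed fingertips until it bottomed out at about 6 mm and 28 N, and let go.

- **Plate:** it is flat (top at 13.8 mm), within about 1 mm of home along the bridge and 0.5 mm across it, and about 0.2° askew. About 34.5 mm of it shows in front of the beam, against 35 mm nominal.
- **Button:** its top face is at 62.7 mm, the same as before the press.
- **Arm:** it stands clear of everything at a height of 198 mm.
- **Other things:** the networks put them 2 to 10 mm from where they were at first. The robot touched none of them, so I take this as network error; I did not check it by a second method.
- **One disagreement:** my first check of the button height gave 54.6 mm because it included the collar; measured on the button's middle alone it gave 62.7 mm.

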